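# Tighten the lens ring of a plywood viewer with a pin spanner

### The arm

A 6-joint arm with a two-finger parallel gripper is mounted at the origin on the work surface. World frame = base frame: x ahead of the robot, y to its left, z up, the work surface at z = 0. Lengths are in m, angles in rad, forces in N, time in s.
With the tool pointing down it reaches from about 0.325 to 0.75 m from the base axis. Payload 7.6 kg.
Tool frame: the origin (TCP) lies on the centre line of the jaws, within the pads' length; the fingertips stand 17 mm ahead of it and the grasp point (between the pads) lies 2 mm behind it (tcp_to_tips is the distance from the TCP to the fingertips, in m); z points along the fingers, y is the direction in which the jaws open and shut (so a half turn about z gives the same grasp; the last joint's range is limited). The gripper opens to 85 mm and grips with 20 to 120 N. Pads are 22 mm wide; open, the fingers measure 114 mm over their backs; the gripper's body (76 mm by 85 mm) begins 54 mm behind the grasp point. The pads swing forward as they close: fully open they stand 13 mm farther back than shut.
Start: joints at [1.194, 0.052, 1.401, -0, 1.689, -0.07], TCP at [0.159, 0.501, 0.248] pointing down, gripper open.
Joint ranges: [-2.9, 2.9], [-0.91, 2.17], [0.12, 2.37], [-1.06, 4.2], [0.26, 2.73], [-2.93, 2.93]. Speed limits (rad/s): [2.57, 2.57, 3.01, 3.14, 3.14, 3.14].

### API

Orientations are given as a unit quaternion [w, x, y, z].
In Python, from workcell import get_state, capture, camera_params, close_job, tcp_to_tips gives the robot as it stands.
- The arm moves only by the tool jog_arm, never from a script. Its argument "motion" is a list of rows, each an object of numbers: "fingers": the finger opening in cm, from 0 to 8.54; "dx", "dy", "dz": the shift along the world's x, y, z in cm; "spin": the turn about the world's z in rad. In form: [{"fingers": .., "dx": .., "dy": .., "dz": .., "spin": ..}, ...]. A call has 1 to 10 rows; each row is the pose to reach, as a shift and turn from the pose commanded when the call began; what a row does not reach only later rows make up. A row lasts 1/10 s, in which the tool goes at most 50 mm and 8.59 degrees, less where a joint would pass 70% of its speed; a pose out of reach is approached as far as the arm can. A call with a gripper value outside its range is refused whole. The fingers move at their own pace and stop on an object; "squeeze" is the grip in N (left out, the last holds). Time passes only in rows, so rows that repeat a pose let the fingers close. It gives the time, the measured TCP pose, the force and the opening at its end, in the units of the state.
- get_state(): the state, without advancing time (a new reading comes with each control period).
- capture(name): name is "scene" or "top" or "wrist"; returns (picture, depth): 420x560x3 uint8, red, green, blue; 420x560 float32, m along the optical axis (not along the pixel's ray), 0 where there is no reading.
- camera_params(name): a dict with "intrinsics" (3x3 intrinsics, pixels), "R" (3x3) and "t" (3): a world point X has camera coordinates R X + t. Camera axes: x right, y down, z forward; pixel columns grow to the right and rows downward; lengths in m; the calibration is good to about 2 mm. The wrist camera is an equidistant fisheye: a pixel r from the principal point sees the ray r / f radians off the axis. A picture is of the moment at which its call begins: read the wrist's pose just before it. camera_params takes no time and is no camera call; for the wrist camera it gives the pose at the moment of the call.
- close_job(): hands the job in, once; it reports no verdict.
The state is a dict: "t": time; "q": joint angles; "joint_vel": joint speeds; "tau": joint torques, N m; "ee_pos": TCP position; "ee_rot": TCP orientation; "ft_force": force on the tool from outside, world axes, zero at the start; "moment": the same for the moment, N m; "gripper_width": finger opening in m.
Only numpy, scipy, OpenCV 4.12 (cv2) and the standard library are available. Lean on these libraries where they do the work, as an engineer would, in place of code of your own. Each camera call takes 0.05 s, during which the arm holds its last target. There are 200 camera calls.

### The job

Take the pin spanner from its wooden cradle, put both of its pins into the two holes of the steel ring around the viewer box's lens, and with the spanner turn the ring clockwise (seen from above) until it is fully home against its stop. Then lift the spanner out and put it back on its cradle as you found it, let go, and leave the other things on the table where they are; do not touch the ring with the fingers.

Things in the scene. Friction and masses are not known exactly. Their poses are not given: they have to be found in the camera images.
- spanner_grip (a point): Centre of the loose pin spanner's upright dark wooden handle, 60 (x) x 24 (y) x 55 mm (z up): pinch it from above across the 24 mm. Under it a steel plate 100 x 46 x 8 mm, underside 35.5 mm below this point, with two pins down, 8 mm thick, 10 mm long, tapered ends, at x +35 and -35 mm. Same after a half turn about z. About 0.25 kg.
- pin_a (a point): Lower tip of the spanner's pin at +x: 35 mm along the spanner's x and 45.5 mm below spanner_grip. Axes as spanner_grip.
- pin_b (a point): Lower tip of the spanner's pin at -x: -35 mm along the spanner's x and 45.5 mm below spanner_grip. Axes as spanner_grip.
- ring_top (a point): Centre of the steel lens ring's top face, 80 mm above the table, on its turning axis (z up); x runs through both holes and turns with the ring. Ring 93 mm outside, 48 inside, 12 thick, on a round flange 132 mm across on a plywood box 170 x 170 x 58 mm fixed to the table. Either pin may go in either hole; the spanner's plate then rests on this face.
- hole_a (a point): Centre of the mouth of one 12 mm round hole through the ring (12 mm deep down to the flange), 35 mm from ring_top along the ring's x. Axes as ring_top.
- hole_b (a point): Centre of the mouth of the other 12 mm hole, 35 mm from ring_top along the ring's -x. Axes as ring_top.
- ring (a joint): Turn of the lens ring, rad, growing clockwise seen from above. Starts loose at 0 to 0.3; at 1.0 it is fully home: the tab on its rim meets the lug on the black flange. Stays where it is left; takes about 0.2 N m. The pins have 2 mm of play all round, so the spanner turns about 0.06 rad before the ring follows.
- cradle_top (a point): Centre of the top of the spanner's wooden cradle, 31 mm above the table, z up; fixed. Two rails 110 mm long (x), 18 wide, with an open slot 28 wide and 25 deep between them along x, on a base 130 x 90 mm. The spanner's plate lies on both rails, length along x, either way round, pins in the slot; spanner_grip is then 35.5 mm above this point.
- tape: Roll of plain paper tape lying flat, 84 mm across and 24 mm high, loose; origin at the centre of its underside. Leave alone.
- cup: White ceramic cup, 76 mm across and 100 mm high, loose; origin at the centre of its underside. Leave alone.
- house: Small cardboard model house, about 80 x 90 mm and 95 mm high, loose; origin at the centre of its underside. Leave alone.
There are look-alikes about, which are no part of the job. There is more than one size of the part that bears ring_top; the job needs the larger.

How it is judged:
On the way, in this order (a step that is already met when the one before it is completed fails the run):
1. both spanner pins are in the ring's holes, at least 5 mm deep, while the ring is still loose (z of each of pin_a, pin_b in the frame of ring_top below -0.005 m and ((horizontal distance between pin_a and hole_a below 0.004 m and horizontal distance between pin_b and hole_b below 0.004 m) or (horizontal distance between pin_a and hole_b below 0.004 m and horizontal distance between pin_b and hole_a below 0.004 m)) and value of joint ring below 0.45 rad), for 0.2 s.
2. with both pins still in the holes, the ring is turned home (z of each of pin_a, pin_b in the frame of ring_top below -0.005 m and ((horizontal distance between pin_a and hole_a below 0.004 m and horizontal distance between pin_b and hole_b below 0.004 m) or (horizontal distance between pin_a and hole_b below 0.004 m and horizontal distance between pin_b and hole_a below 0.004 m)) and value of joint ring above 0.92 rad), for 0.1 s.
At the end, for the whole second after the job is handed in: Ring home (joint above 0.92) and still; spanner upright (0.1 rad) with its plate on the cradle rails (height within 5 mm), centre within 25 mm of the cradle's, length along the slot (0.4 rad, either way round); tape, cup and house within 30 mm of their starts (value of joint ring above 0.92 rad and horizontal distance between spanner_grip and cradle_top below 0.025 m and angle between spanner_grip's own z axis and vertical below 0.1 rad and z of spanner_grip in the frame of cradle_top between 0.03 and 0.04 m and angle between the x axis of spanner_grip and the x axis of cradle_top, either way round below 0.4 rad and velocity of joint ring below 0.05 rad/s and distance of each of tape, cup, house from where it was at the start of the episode below 0.03 m); the robot touches nothing.
It fails at once if the fingers touch the ring (over 2 N) (contact force between the fingers and ring above 2 N).
It fails at once if the tape is shoved more than 30 mm (distance of tape from where it was at the start of the episode above 0.03 m).
It fails at once if the cup is shoved more than 30 mm (distance of cup from where it was at the start of the episode above 0.03 m).
It fails at once if the house is shoved more than 30 mm (distance of house from where it was at the start of the episode above 0.03 m).
It also fails if it takes over 56 s, if anything falls off the work surface, if the arm or the gripper's body presses on something with over 40 N, if the wrist force passes 120 N, or if a joint passes its speed limit or range.

## Working session

There is one attempt and no reset: what is moved stays moved. The work goes in short steps, Python scripts to look and compute and a tool call to move; the robot and the scene stay as the last step left them, time stands still between calls to the robot, and variables do not carry over. Pictures are saved under pics/ and viewed, about 8 in all and at most 12, crops included, and the job is handed in when it is done.

Besides the shell and the picture viewer there is one more tool, called after "Request:" as name(argument=value, ...) on one line, values as JSON. jog_arm: Moves the arm, as the interface text tells. Its arguments: {"type":"object","properties":{"motion":{"type":"array"},"squeeze":{"type":"number"}},"required":["motion"]}

```bash
mkdir -p pics; ls; cat > h.py <<'E'
import numpy as np, cv2
from workcell import *
def save(n,im): cv2.imwrite('pics/'+n+'.png',im[:,:,::-1])
def cloud(cp,d):
    K=np.array(cp['intrinsics']);R=np.array(cp['R']);t=np.array(cp['t'])
    v,u=np.mgrid[:d.shape[0],:d.shape[1]]
    P=np.stack([(u-K[0,2])/K[0,0]*d,(v-K[1,2])/K[1,1]*d,d],-1)
    return (P-t)@R
def ray(cp,u,v,z):
    K=np.array(cp['intrinsics']);R=np.array(cp['R']);t=np.array(cp['t'])
    r=R.T@np.linalg.solve(K,[u,v,1.]);c=-R.T@t
    return c+r*(z-c[2])/r[2]
E
python3 - <<'E'
from h import *
for n in['scene','top']:
    im,d=capture(n); cp=camera_params(n); save(n+'0',im); np.savez(n+'0',im=im,d=d); print(n,cp)
print(get_state())
E
```

```text
pics
scene {'intrinsics': array([[480.42171772,   0.        , 290.3681029 ],
       [  0.        , 480.42171772, 209.52087226],
       [  0.        ,   0.        ,   1.        ]]), 'R': array([[-0.1322113 ,  0.99118992,  0.00791969],
       [ 0.58710305,  0.08474411, -0.80506425],
       [-0.79864271, -0.10178892, -0.59313475]]), 't': array([ 0.08657064, -0.24631803,  1.49971517])}
top {'intrinsics': array([[526.19965221,   0.        , 276.75895705],
       [  0.        , 526.19965221, 213.41926076],
       [  0.        ,   0.        ,   1.        ]]), 'R': array([[ 2.88644564e-03, -9.99995826e-01, -1.31588737e-04],
       [-9.96496851e-01, -2.86534761e-03, -8.35811941e-02],
       [ 8.35804681e-02,  3.72380335e-04, -9.96500962e-01]]), 't': array([-3.30467932e-04,  5.39847126e-01,  1.42063956e+00])}
{'t': 0.1, 'q': array([ 1.19371780e+00,  5.27950022e-02,  1.40160885e+00, -3.89648979e-05,
        1.68860262e+00, -7.03099393e-02]), 'joint_vel': array([ 0.00034444, -0.00101283, -0.00142108,  0.0014423 , -0.00028982,
        0.00187024]), 'tau': array([ 1.06427633e-03, -3.82583070e+01, -3.60985279e+01, -6.25965549e-05,
        4.72326137e-03,  3.86677971e-05]), 'ee_pos': array([0.1584433 , 0.50026793, 0.24755276]), 'ee_rot': array([-1.37948977e-04,  1.52785773e-01,  9.88259079e-01, -6.93588105e-04]), 'ft_force': array([ 0.03441895, -0.19919839,  0.0318477 ]), 'moment': array([ 0.00857941, -0.00330325, -0.00540885]), 'gripper_width': 0.08540888038981785}
```

View pics/top0.png

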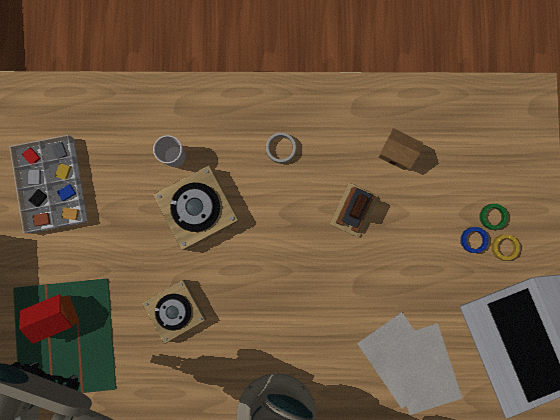

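View pics/scene0.png

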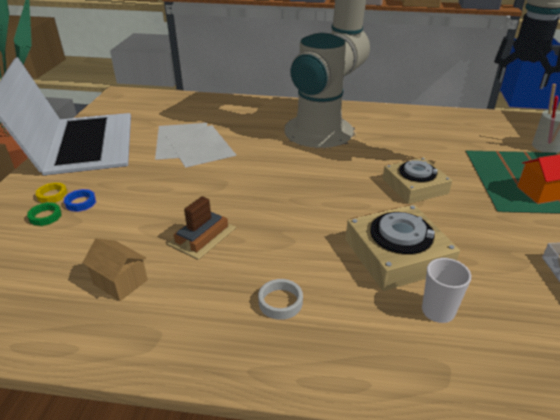

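The top view shows the big viewer box at (196,207), the small look-alike at (173,312), the spanner on its cradle at (355,209), the cup at (169,150), the tape at (281,148) and the house at (402,149). The scene view agrees with this. Next I'll measure the spanner and the ring.

```bash
python3 - <<'E'
from h import *
f=np.load('top0.npz');im,d=f['im'],f['d'];cp=camera_params('top');P=cloud(cp,d)
def box(m): 
    ys,xs=np.nonzero(m); return ys,xs
def sel(u0,u1,v0,v1,z0,z1):
    m=np.zeros(d.shape,bool);m[v0:v1,u0:u1]=1
    return m&(P[...,2]>z0)&(P[...,2]<z1)&(d>0)
def rect(name,m):
    p=P[m][:,:2].astype(np.float32)
    (c,s,a)=cv2.minAreaRect(p); print(name,m.sum(),c,s,a,'zmed',np.median(P[m][:,2]),'mean',p.mean(0))
rect('handle top',sel(325,390,175,245,.085,.12))
rect('plate',sel(325,390,175,245,.034,.046))
rect('rails+',sel(325,390,175,245,.025,.05))
rect('base',sel(325,390,175,245,.004,.05))
rect('ring',sel(150,245,160,250,.076,.09))
rect('box',sel(150,245,160,250,.05,.09))
for n,b in dict(cup=(145,195,125,175,.09,.11),tape=(255,305,125,170,.015,.03),house=(375,430,120,175,.02,.12)).items(): rect(n,sel(*b))
for n,u,v in[('lens',196,207),('handle',357,207)]:
    print(n,P[v,u])
a=cv2.resize(im[160:250,150:245],None,fx=4,fy=4,interpolation=cv2.INTER_CUBIC)
b=cv2.resize(im[165:255,320:400],None,fx=4,fy=4,interpolation=cv2.INTER_CUBIC)
save('crop0',np.hstack([a,b]))
E
```

```text
handle top 211 (0.5553784966468811, -0.2137644737958908) (0.024473246186971664, 0.060486409813165665) 65.32142639160156 zmed 0.09247837850282528 mean [ 0.5550541  -0.21349384]
plate 350 (0.5532132387161255, -0.2108680009841919) (0.060423143208026886, 0.10763293504714966) 63.321998596191406 zmed 0.03816247791831562 mean [ 0.5528004  -0.20922069]
rails+ 639 (0.5523399710655212, -0.2120952010154724) (0.06425563246011734, 0.10949224978685379) 64.97156524658203 zmed 0.03484456497178724 mean [ 0.55142874 -0.20870996]
base 1224 (0.5521151423454285, -0.2218444049358368) (0.17834807932376862, 0.19053134322166443) 89.7612533569336 zmed 0.026489876709075433 mean [ 0.5504615  -0.20956585]
ring 708 (0.5987188220024109, 0.24623993039131165) (0.19625359773635864, 0.0985105112195015) 26.449552536010742 zmed 0.07985753136709278 mean [0.5541558  0.22295381]
box 4018 (0.5842652916908264, 0.2371206134557724) (0.24114331603050232, 0.17023847997188568) 28.427515029907227 zmed 0.06267857859914486 mean [0.55291915 0.21940559]
cup 186 (0.7024397253990173, 0.2899266183376312) (0.07432357221841812, 0.07438166439533234) 55.58441162109375 zmed 0.0987240149745272 mean [0.7039062  0.29070753]
tape 263 (0.725324273109436, -0.008669987320899963) (0.08295318484306335, 0.08061741292476654) 0.21102400124073029 zmed 0.022229923856036 mean [ 0.725146   -0.00746449]
house 1047 (0.7155511975288391, -0.3338718116283417) (0.09046199917793274, 0.08163753151893616) 63.550724029541016 zmed 0.07450613742437454 mean [ 0.70947635 -0.33056682]
lens [0.55218874 0.21540909 0.07176223]
handle [ 0.550952   -0.20761991  0.09726264]
```

View pics/crop0.png

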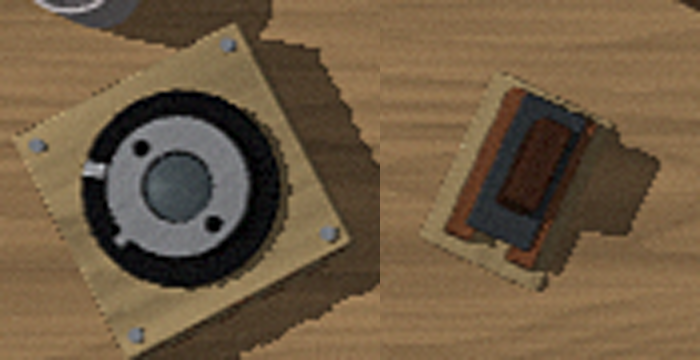

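The big ring's holes are at crop (141,148) and (214,224). Its tab at (122,241) has about 0.8 rad clockwise to go to the lug at (95,170). The spanner lies at about -25° in world axes. I'll move over the ring for a close look.

Request:
jog_arm(motion=[{"dx": 39.5,"dy": -28.2},{"dx": 39.5,"dy": -28.2},{"dx": 39.5,"dy": -28.2},{"dx": 39.5,"dy": -28.2},{"dx": 39.5,"dy": -28.2},{"dx": 39.5,"dy": -28.2},{"dx": 39.5,"dy": -28.2},{"dx": 39.5,"dy": -28.2},{"dx": 39.5,"dy": -28.2},{"dx": 39.5,"dy": -28.2}])

```text
invalid input
```

Request:
jog_arm(motion=[{"dx": 0},{"dx": 0},{"dx": 0},{"dx": 0}])

```text
invalid input
```

```bash
python3 - <<'E'
from h import *
cp=camera_params('wrist');im,d=capture('wrist');save('w1',im);np.savez('w1',im=im,d=d,cp=np.array(cp,dtype=object))
s=get_state();print(cp, -cp['R'].T@cp['t'],s['ee_pos'],s['q'])
E
```

```text
{'intrinsics': array([[325.1922621 ,   0.        , 274.59081949],
       [  0.        , 325.1922621 , 210.47007507],
       [  0.        ,   0.        ,   1.        ]]), 'R': array([[ 3.01654943e-01,  9.53416917e-01, -6.90907621e-04],
       [ 9.20050205e-01, -2.90907743e-01,  2.62450577e-01],
       [ 2.50023829e-01, -7.98051835e-02, -9.64945189e-01]]), 't': array([-0.52420192, -0.03432143,  0.37787196])} [0.09522855 0.51995475 0.37327124] [0.15845022 0.50030394 0.2476734 ] [ 1.19371582e+00  5.26789466e-02  1.40149023e+00 -8.92770771e-06
  1.68858826e+00 -7.02935543e-02]
```

View pics/w1.png

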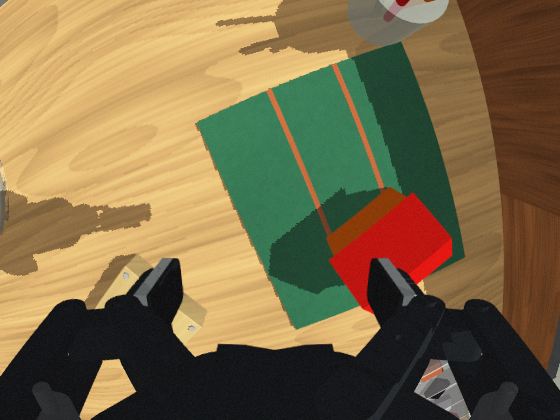

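The arm has not moved: the rows were refused because every field is required. The wrist picture still shows the mat and the red model at the start pose, with the fingers at the lower edge near (165,290) and (390,290). I'll move again with all fields given.

Request:
jog_arm(motion=[{"fingers": 8.54,"dx": 44,"dy": -29.7,"dz": 0,"spin": 0},{"fingers": 8.54,"dx": 44,"dy": -29.7,"dz": 0,"spin": 0},{"fingers": 8.54,"dx": 44,"dy": -29.7,"dz": 0,"spin": 0},{"fingers": 8.54,"dx": 44,"dy": -29.7,"dz": 0,"spin": 0},{"fingers": 8.54,"dx": 44,"dy": -29.7,"dz": 0,"spin": 0},{"fingers": 8.54,"dx": 44,"dy": -29.7,"dz": 0,"spin": 0},{"fingers": 8.54,"dx": 44,"dy": -29.7,"dz": 0,"spin": 0},{"fingers": 8.54,"dx": 44,"dy": -29.7,"dz": 0,"spin": 0},{"fingers": 8.54,"dx": 44,"dy": -29.7,"dz": 0,"spin": 0},{"fingers": 8.54,"dx": 44,"dy": -29.7,"dz": 0,"spin": 0}])

```text
t: 1.15
ee_pos: [0.5744, 0.2193, 0.248]
ee_rot: [-0.0, 0.153, 0.988, -0.0]
ft_force: [0.1, 0.8, 0.2]
gripper_width: 0.0857
```

Request:
jog_arm(motion=[{"fingers": 8.54,"dx": 0,"dy": 0,"dz": 0,"spin": 0},{"fingers": 8.54,"dx": 0,"dy": 0,"dz": 0,"spin": 0},{"fingers": 8.54,"dx": 0,"dy": 0,"dz": 0,"spin": 0},{"fingers": 8.54,"dx": 0,"dy": 0,"dz": 0,"spin": 0}])

```text
t: 1.55
ee_pos: [0.5722, 0.2218, 0.2488]
ee_rot: [0.0, 0.152, 0.988, 0.0]
ft_force: [0.4, -0.7, -0.3]
gripper_width: 0.0853
```

```bash
python3 - <<'E'
from h import *
cp=camera_params('wrist');im,d=capture('wrist');save('w2',im);np.savez('w2',im=im,d=d,**{k:cp[k] for k in('intrinsics','R','t')})
s=get_state();print(s['t'],s['ee_pos'],s['q'],s['joint_vel'].round(3))
E
```

```text
1.6 [0.57219553 0.22177986 0.24885082] [ 3.09533083e-01  3.04543066e-01  1.11616899e+00  1.58374749e-04
  1.72014356e+00 -9.56185253e-01] [-0.001  0.002 -0.002 -0.002 -0.    -0.   ]
```

View pics/w2.png

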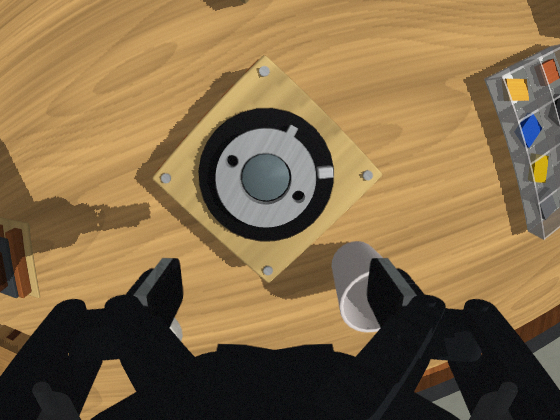

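The wrist view shows the big ring clearly: centre at (266,178), holes at (232,161) and (298,196), tab at (292,132), lug at (325,173), and the cup at (360,295).

```bash
cat >> h.py <<'E'
def wray(cp,uv,z):
    uv=np.atleast_2d(np.asarray(uv,float));K=cp['intrinsics'];R=np.array(cp['R']);t=np.array(cp['t'])
    e=(uv-[K[0,2],K[1,2]]);r=np.hypot(*e.T);th=r/K[0,0]
    dirs=np.c_[e/np.maximum(r,1e-9)[:,None]*np.sin(th)[:,None],np.cos(th)]@R
    c=-R.T@t
    return (c+dirs*((z-c[2])/dirs[:,2])[:,None])[:,:2]
def circ(p):
    A=np.c_[2*p,np.ones(len(p))];
    for _ in range(5):
        x=np.linalg.lstsq(A,(p**2).sum(1),rcond=None)[0];c=x[:2];r=np.sqrt(x[2]+c@c)
        e=np.hypot(*(p-c).T)-r; k=abs(e)<max(.001,1.5*np.median(abs(e))); p=p[k];A=A[k]
    return c,r,len(p)
def ringfind(name,im,cast,uv,half,upd=None):
    u,v=uv;g=cv2.cvtColor(im,cv2.COLOR_RGB2GRAY)
    h=cv2.GaussianBlur(g,(3,3),0)
    win=np.zeros_like(g);cv2.circle(win,(int(u),int(v)),half,255,-1)
    m=((h>100)&(win>0)).astype(np.uint8)
    cs,hi=cv2.findContours(m,cv2.RETR_CCOMP,cv2.CHAIN_APPROX_NONE)
    out=[]
    for c,hh in zip(cs,hi[0]):
        if len(c)<8: continue
        p=cast(c[:,0,:].astype(float)); cc,r,n=circ(p)
        out.append((hh[3],cc,r,n,len(c)))
        print(name,'hole' if hh[3]>=0 else 'outer',cc.round(4),round(r,4),n,len(c))
    return out
E
python3 - <<'E'
from h import *
f=np.load('w2.npz');ringfind('w',f['im'],lambda c:wray(f,c,.08),(266,178),62)
g=np.load('top0.npz');cp=camera_params('top')
ringfind('t',g['im'],lambda c:np.array([ray(cp,*x,.08)[:2] for x in c]),(194,207),22)
# wrist dark-hole centroid
for n,im,cast,pts in(('w',f['im'],lambda c:wray(f,c,.08),[(232,161),(298,196)]),('t',g['im'],lambda c:np.array([ray(cp,*x,.08)[:2] for x in c]),[(185,197),(203,216)])):
    G=cv2.cvtColor(im,cv2.COLOR_RGB2GRAY).astype(float);q=[]
    k=9 if n=='w' else 5
    for u,v in pts:
        w=np.clip(140-G[v-k:v+k+1,u-k:u+k+1],0,None);yy,xx=np.mgrid[v-k:v+k+1,u-k:u+k+1]
        q.append(((xx*w).sum()/w.sum(),(yy*w).sum()/w.sum()))
    p=cast(np.array(q));print(n,p.round(4),'mid',p.mean(0).round(4),'dist',np.hypot(*(p[0]-p[1])),'ang',np.arctan2(*(p[0]-p[1])[::-1]))
    print(n,'tab/lug',cast(np.array([[292.,132],[325,173]]) if n=='w' else np.array([[180.,219.8],[173.3,202]])))
    print(G[pts[0][1]-8:pts[0][1]+9:2,pts[0][0]-8:pts[0][0]+9:2].astype(int) if n=='w' else '')
E
```

```text
w outer [0.5641 0.2706] 0.0052 33 36
w outer [0.5538 0.2183] 0.046 225 293
w hole [0.5788 0.2424] 0.0061 35 35
w hole [0.5287 0.1945] 0.0059 36 36
w hole [0.5538 0.2184] 0.0239 121 245
t outer [0.5535 0.2208] 0.0442 54 107
t hole [0.5286 0.1954] 0.0085 14 18
t hole [0.5541 0.2195] 0.0265 40 55
t hole [0.5785 0.2438] 0.0084 13 17
w [[0.5287 0.1947]
 [0.5785 0.2425]] mid [0.5536 0.2186] dist 0.06897963032430612 ang -2.375840884765484
w tab/lug [[0.5204701  0.2542547 ]
 [0.56525812 0.27246604]]
[[157 159 156 157 154 160 158 154 156]
 [160 153 142  68  47 119 154 156 158]
 [158 141   8  14  12  14  55 157 159]
 [152 117  24   9  19   9  13 120 154]
 [155 125   9  18  12  17   9 112 157]
 [153 125  70  13  16   7  10 125 156]
 [155 142 117  67  25  22  95 154 157]
 [149 155 145 123 108 131 154 156 158]
 [153 156 155 152 155 154 157 157 157]]
t [[0.5783 0.2439]
 [0.5264 0.1938]] mid [0.5524 0.2188] dist 0.0721275981779388 ang 0.7683160034566722
t tab/lug [[0.517455   0.2556957 ]
 [0.5644782  0.27423118]]
```

Request:
jog_arm(motion=[{"fingers": 8.54,"dx": -3.7,"dy": -0.7,"dz": 0,"spin": -1.4},{"fingers": 8.54,"dx": -3.7,"dy": -0.7,"dz": 0,"spin": -1.4},{"fingers": 8.54,"dx": -3.7,"dy": -0.7,"dz": 0,"spin": -1.4},{"fingers": 8.54,"dx": -3.7,"dy": -0.7,"dz": 0,"spin": -1.4},{"fingers": 8.54,"dx": -3.7,"dy": -0.7,"dz": 0,"spin": -1.4},{"fingers": 8.54,"dx": -3.7,"dy": -0.7,"dz": 0,"spin": -1.4},{"fingers": 8.54,"dx": -3.7,"dy": -0.7,"dz": 0,"spin": -1.4},{"fingers": 8.54,"dx": -3.7,"dy": -0.7,"dz": 0,"spin": -1.4},{"fingers": 8.54,"dx": -3.7,"dy": -0.7,"dz": 0,"spin": -1.4},{"fingers": 8.54,"dx": -3.7,"dy": -0.7,"dz": 0,"spin": -1.4}])

```text
t: 2.6
ee_pos: [0.5353, 0.2145, 0.2488]
ee_rot: [0.0, 0.755, 0.656, 0.0]
ft_force: [-0.2, -0.1, -0.3]
gripper_width: 0.0853
```

Request:
jog_arm(motion=[{"fingers": 8.54,"dx": 0,"dy": 0,"dz": 0,"spin": -1.4},{"fingers": 8.54,"dx": 0,"dy": 0,"dz": 0,"spin": -1.4},{"fingers": 8.54,"dx": 0,"dy": 0,"dz": 0,"spin": -1.4},{"fingers": 8.54,"dx": 0,"dy": 0,"dz": 0,"spin": -1.4},{"fingers": 8.54,"dx": 0,"dy": 0,"dz": 0,"spin": -1.4},{"fingers": 8.54,"dx": 0,"dy": 0,"dz": 0,"spin": -1.4},{"fingers": 8.54,"dx": 0,"dy": 0,"dz": 0,"spin": -1.4},{"fingers": 8.54,"dx": 0,"dy": 0,"dz": 0,"spin": -1.4},{"fingers": 8.54,"dx": 0,"dy": 0,"dz": 0,"spin": -1.4},{"fingers": 8.54,"dx": 0,"dy": 0,"dz": 0,"spin": -1.4}])

```text
t: 3.6
ee_pos: [0.5353, 0.2145, 0.2488]
ee_rot: [-0.0, 1.0, 0.016, 0.0]
ft_force: [-0.2, 0.8, 0.8]
gripper_width: 0.0854
```

Request:
jog_arm(motion=[{"fingers": 8.54,"dx": 0,"dy": 0,"dz": 0,"spin": -0.34},{"fingers": 8.54,"dx": 0,"dy": 0,"dz": 0,"spin": -0.34},{"fingers": 8.54,"dx": 0,"dy": 0,"dz": 0,"spin": -0.34},{"fingers": 8.54,"dx": 0,"dy": 0,"dz": 0,"spin": -0.34},{"fingers": 8.54,"dx": 0,"dy": 0,"dz": 0,"spin": -0.34},{"fingers": 8.54,"dx": 0,"dy": 0,"dz": 0,"spin": -0.34}])

```text
t: 4.2
ee_pos: [0.5358, 0.2141, 0.2485]
ee_rot: [-0.0, 0.988, -0.151, 0.0]
ft_force: [-0.1, -0.3, -0.1]
gripper_width: 0.0852
```

```bash
python3 - <<'E'
from h import *
cp=camera_params('wrist');im,d=capture('wrist');save('w3',im);np.savez('w3',im=im,d=d,**{k:cp[k] for k in('intrinsics','R','t')})
s=get_state();print(s['t'],s['ee_pos'],s['ee_rot'],s['q'])
from scipy.optimize import root
uv=root(lambda x:wray(cp,x,.08)[0]-[.5538,.2184],[270,180]).x;print(uv)
ringfind('w3',im,lambda c:wray(cp,c,.08),uv,62)
E
```

```text
4.25 [0.53580566 0.21395142 0.24845451] [ 6.42519910e-07  9.88465773e-01 -1.51444402e-01  8.79438411e-05] [ 3.15944877e-01  1.99278481e-01  1.24049896e+00 -8.11802766e-05
  1.70165882e+00  2.19078934e+00]
[263.84749258 179.47477528]
w3 outer [0.5648 0.2708] 0.0054 33 37
w3 outer [0.5567 0.2211] 0.0169 38 102
w3 outer [0.554  0.2182] 0.046 229 291
w3 hole [0.5294 0.1941] 0.0061 36 36
w3 hole [0.5794 0.2421] 0.0062 37 37
w3 hole [0.5542 0.2182] 0.024 145 145
```

Two looks half a turn apart agree within 0.6 mm, so the ring centre is (0.5541, 0.2183) and its axis is at 0.764 rad. Next is the spanner.

Request:
jog_arm(motion=[{"fingers": 8.54,"dx": 0,"dy": -43,"dz": 0,"spin": -0.125},{"fingers": 8.54,"dx": 0,"dy": -43,"dz": 0,"spin": -0.125},{"fingers": 8.54,"dx": 0,"dy": -43,"dz": 0,"spin": -0.125},{"fingers": 8.54,"dx": 0,"dy": -43,"dz": 0,"spin": -0.125},{"fingers": 8.54,"dx": 0,"dy": -43,"dz": 0,"spin": -0.125},{"fingers": 8.54,"dx": 0,"dy": -43,"dz": 0,"spin": -0.125},{"fingers": 8.54,"dx": 0,"dy": -43,"dz": 0,"spin": -0.125},{"fingers": 8.54,"dx": 0,"dy": -43,"dz": 0,"spin": -0.125},{"fingers": 8.54,"dx": 0,"dy": -43,"dz": 0,"spin": -0.125},{"fingers": 8.54,"dx": 0,"dy": -43,"dz": 0,"spin": -0.125}])

```text
t: 5.25
ee_pos: [0.5352, -0.2198, 0.2478]
ee_rot: [0.0, 0.976, -0.216, -0.0]
ft_force: [0.1, 1.2, 0.2]
gripper_width: 0.0852
```

Request:
jog_arm(motion=[{"fingers": 8.54,"dx": 0,"dy": 0,"dz": 0,"spin": 0},{"fingers": 8.54,"dx": 0,"dy": 0,"dz": 0,"spin": 0},{"fingers": 8.54,"dx": 0,"dy": 0,"dz": 0,"spin": 0},{"fingers": 8.54,"dx": 0,"dy": 0,"dz": 0,"spin": 0}])

```text
t: 5.65
ee_pos: [0.5362, -0.2152, 0.2486]
ee_rot: [0.0, 0.977, -0.213, 0.0]
ft_force: [-0.5, -0.1, -0.2]
gripper_width: 0.0857
```

```bash
python3 - <<'E'
from h import *
cp=camera_params('wrist');im,d=capture('wrist');save('w4',im);np.savez('w4',im=im,d=d,**{k:cp[k] for k in('intrinsics','R','t')})
s=get_state();print(s['t'],s['ee_pos'],s['ee_rot'],s['q'])
E
```

```text
5.7 [ 0.536164   -0.21534879  0.2485226 ] [ 4.78190119e-05  9.77101545e-01 -2.12773473e-01  1.34812801e-04] [-4.45818325e-01  2.01594125e-01  1.23772710e+00 -3.15220959e-05
  1.70198705e+00  1.55379899e+00]
```

View pics/w4.png

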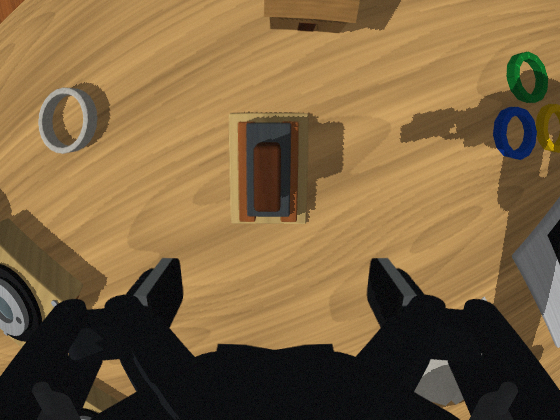

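The spanner's plate spans (246–291, 122–217) in the wrist view, with the handle top around (267,175). The fingers are aligned with it.

```bash
cat >> h.py <<'E'
def wcloud(cp,d):
    K=cp['intrinsics'];v,u=np.mgrid[:d.shape[0],:d.shape[1]].astype(float)
    ex,ey=u-K[0,2],v-K[1,2];r=np.hypot(ex,ey)+1e-9;th=r/K[0,0]
    s=np.tan(th)/r
    return (np.stack([ex*s*d,ey*s*d,d],-1)-cp['t'])@cp['R']
E
python3 - <<'E'
from h import *
f=np.load('w4.npz');im,d=f['im'],f['d'];P=wcloud(f,d)
a=-0.4276
def rep(n,m,z):
    m=cv2.morphologyEx(m.astype(np.uint8),cv2.MORPH_OPEN,np.ones((3,3)))
    k,l,st,_=cv2.connectedComponentsWithStats(m);i=1+st[1:,4].argmax();l=(l==i).astype(np.uint8)
    c=cv2.findContours(l,cv2.RETR_EXTERNAL,cv2.CHAIN_APPROX_NONE)[0][0][:,0]
    p=wray(f,c,z);r=cv2.minAreaRect((p*1000).astype(np.float32));print(n,st[i],r)
w=np.zeros(d.shape,bool);w[100:235,220:320]=1
z=P[...,2]
rep('handle top',w&(z>.090),.094)
rep('plate+handle',w&(z>.0365)&(d>0),.039)
hsv=cv2.cvtColor(im,cv2.COLOR_RGB2HSV)
rep('base',w&(hsv[...,1]<140)&(z>.003)&(z<.012),.006)
print(z[175,240:300:4].round(4),z[115:225:6,268].round(4)); print(hsv[175,240:300:4])
E
```

```text
handle top [ 253  145   28   67 1767] ((556.4302368164062, -217.01925659179688), (23.520055770874023, 58.73674774169922), 65.64344024658203)
plate+handle [ 246  122   45   95 4115] ((556.1282958984375, -216.88134765625), (45.83198928833008, 99.72628784179688), 64.9033432006836)
base [ 229  113   80  111 2534] ((552.9614868164062, -214.9827880859375), (89.93798828125, 129.5079345703125), 64.88736724853516)
[0.0305 0.032  0.0388 0.0399 0.0943 0.095  0.094  0.0941 0.0949 0.0942
 0.0911 0.0397 0.0397 0.0308 0.0294] [0.0055 0.0062 0.0409 0.0387 0.0394 0.0904 0.0945 0.0936 0.0944 0.0935
 0.0941 0.0945 0.0948 0.0941 0.0941 0.0936 0.0924 0.0065 0.0067]
[[ 12 179 137]
 [ 12 183 131]
 [ 94  28  64]
 [111  27  65]
 [  9 163  83]
 [ 10 182  73]
 [ 11 168  73]
 [ 11 186  70]
 [ 10 182  73]
 [  9 170  78]
 [ 13 137  39]
 [ 90  30  34]
 [ 90  28  36]
 [ 11 190  75]
 [ 11 172  74]]
```

The spanner is at (0.5563, -0.2169) with its axis at -0.438 rad; it lies about 4 mm off the cradle centre at (0.5530, -0.2150). Now I'll grasp it.

Request:
jog_arm(motion=[{"fingers": 8.54,"dx": 2.0,"dy": -0.16,"dz": -4,"spin": -0.01},{"fingers": 8.54,"dx": 2.0,"dy": -0.16,"dz": -8,"spin": -0.01},{"fingers": 8.54,"dx": 2.0,"dy": -0.16,"dz": -11,"spin": -0.01},{"fingers": 8.54,"dx": 2.0,"dy": -0.16,"dz": -14,"spin": -0.01},{"fingers": 8.54,"dx": 2.0,"dy": -0.16,"dz": -16,"spin": -0.01},{"fingers": 8.54,"dx": 2.0,"dy": -0.16,"dz": -17.5,"spin": -0.01},{"fingers": 8.54,"dx": 2.0,"dy": -0.16,"dz": -18.1,"spin": -0.01},{"fingers": 8.54,"dx": 2.0,"dy": -0.16,"dz": -18.1,"spin": -0.01},{"fingers": 8.54,"dx": 2.0,"dy": -0.16,"dz": -18.1,"spin": -0.01},{"fingers": 8.54,"dx": 2.0,"dy": -0.16,"dz": -18.1,"spin": -0.01}])

```text
t: 6.7
ee_pos: [0.5567, -0.2181, 0.0688]
ee_rot: [0.0, 0.976, -0.218, 0.001]
ft_force: [-0.5, -0.1, 0.2]
gripper_width: 0.0855
```

Request:
jog_arm(motion=[{"fingers": 3.0,"dx": 0,"dy": 0,"dz": 0,"spin": 0},{"fingers": 2.6,"dx": 0,"dy": 0,"dz": 0,"spin": 0},{"fingers": 1.5,"dx": 0,"dy": 0,"dz": 0,"spin": 0},{"fingers": 1.5,"dx": 0,"dy": 0,"dz": 0,"spin": 0},{"fingers": 1.5,"dx": 0,"dy": 0,"dz": 0,"spin": 0},{"fingers": 1.5,"dx": 0,"dy": 0,"dz": 0,"spin": 0},{"fingers": 1.5,"dx": 0,"dy": 0,"dz": 0,"spin": 0},{"fingers": 1.5,"dx": 0,"dy": 0,"dz": 0,"spin": 0},{"fingers": 1.5,"dx": 0,"dy": 0,"dz": 0,"spin": 0},{"fingers": 1.5,"dx": 0,"dy": 0,"dz": 0,"spin": 0}], squeeze=70)

```text
t: 7.7
ee_pos: [0.5561, -0.2179, 0.0676]
ee_rot: [0.0, 0.976, -0.218, 0.0]
ft_force: [0.4, -0.0, 2.4]
gripper_width: 0.0232
```

```bash
python3 - <<'E'
from h import *
s=get_state();print({k:np.round(v,4) for k,v in s.items()})
q=s['ee_rot'];print('yaw',2*np.arctan2(q[2],q[1]))
E
```

```text
{'t': np.float64(7.7), 'q': array([-0.4352,  0.3804,  1.3913, -0.    ,  1.3694,  1.5758]), 'joint_vel': array([ 0.0009,  0.0006,  0.0002, -0.0003,  0.0001,  0.0005]), 'tau': array([-3.74000e-02, -4.64732e+01, -3.16761e+01, -1.63000e-02,
        4.60000e-02, -5.40000e-03]), 'ee_pos': array([ 0.5561, -0.2179,  0.0676]), 'ee_rot': array([ 1.000e-04,  9.759e-01, -2.183e-01,  2.000e-04]), 'ft_force': array([ 0.4045, -0.0208,  2.4123]), 'moment': array([ 0.0005,  0.0159, -0.0306]), 'gripper_width': np.float64(0.0232)}
yaw -0.44020986435384557
```

The grasp is good: the opening is 23 mm and the offset from the measured spanner centre is negligible. I'll lift it and carry it to the ring.

Request:
jog_arm(motion=[{"fingers": 1.5,"dx": 0,"dy": 0,"dz": 1,"spin": 0},{"fingers": 1.5,"dx": 0,"dy": 0,"dz": 3,"spin": 0},{"fingers": 1.5,"dx": 0,"dy": 0,"dz": 6,"spin": 0},{"fingers": 1.5,"dx": 0,"dy": 0,"dz": 9,"spin": 0},{"fingers": 1.5,"dx": 0,"dy": 0,"dz": 12,"spin": 0},{"fingers": 1.5,"dx": 0,"dy": 0,"dz": 13.2,"spin": 0},{"fingers": 1.5,"dx": 0,"dy": 3,"dz": 13.2,"spin": 0.1},{"fingers": 1.5,"dx": 0,"dy": 7,"dz": 13.2,"spin": 0.2},{"fingers": 1.5,"dx": 0,"dy": 11,"dz": 13.2,"spin": 0.3},{"fingers": 1.5,"dx": 0,"dy": 15,"dz": 13.2,"spin": 0.4}])

```text
t: 8.7
ee_pos: [0.5551, -0.0664, 0.1979]
ee_rot: [-0.0, 1.0, -0.018, -0.001]
ft_force: [-0.2, -0.4, -2.1]
gripper_width: 0.0234
```

Request:
jog_arm(motion=[{"fingers": 1.5,"dx": 0,"dy": 4,"dz": 0,"spin": 0.1},{"fingers": 1.5,"dx": 0,"dy": 8,"dz": 0,"spin": 0.2},{"fingers": 1.5,"dx": 0,"dy": 12,"dz": 0,"spin": 0.3},{"fingers": 1.5,"dx": 0,"dy": 16,"dz": 0,"spin": 0.4},{"fingers": 1.5,"dx": 0,"dy": 20,"dz": 0,"spin": 0.5},{"fingers": 1.5,"dx": 0,"dy": 24,"dz": 0,"spin": 0.6},{"fingers": 1.5,"dx": 0,"dy": 27,"dz": 0,"spin": 0.7},{"fingers": 1.5,"dx": -0.2,"dy": 28.6,"dz": 0,"spin": 0.8},{"fingers": 1.5,"dx": -0.2,"dy": 28.6,"dz": 0,"spin": 0.8},{"fingers": 1.5,"dx": -0.2,"dy": 28.6,"dz": 0,"spin": 0.8}])

```text
t: 9.7
ee_pos: [0.5535, 0.2179, 0.1981]
ee_rot: [0.0, 0.929, 0.37, -0.001]
ft_force: [-0.1, 0.2, -3.1]
gripper_width: 0.0232
```

Request:
jog_arm(motion=[{"fingers": 1.5,"dx": 0,"dy": 0,"dz": 0,"spin": 0},{"fingers": 1.5,"dx": 0,"dy": 0,"dz": 0,"spin": 0},{"fingers": 1.5,"dx": 0,"dy": 0,"dz": 0,"spin": 0},{"fingers": 1.5,"dx": 0,"dy": 0,"dz": 0,"spin": 0}])

```text
t: 10.1
ee_pos: [0.5541, 0.2177, 0.1994]
ee_rot: [0.0, 0.929, 0.37, 0.0]
ft_force: [0.6, -0.7, -2.2]
gripper_width: 0.0232
```

```bash
python3 - <<'E'
from h import *
s=get_state();print({k:np.round(v,4) for k,v in s.items()})
q=s['ee_rot'];print('yaw',2*np.arctan2(q[2],q[1]))
cp=camera_params('wrist');im,d=capture('wrist');save('w5',im);np.savez('w5',im=im,d=d,**{k:cp[k] for k in('intrinsics','R','t')})
E
```

```text
{'t': np.float64(10.1), 'q': array([ 3.1240e-01,  2.6860e-01,  1.2573e+00, -1.0000e-04,  1.6155e+00,
        1.1244e+00]), 'joint_vel': array([ 0.0037,  0.0003, -0.0018, -0.0001,  0.0008, -0.0014]), 'tau': array([-5.69000e-02, -4.81538e+01, -3.70955e+01, -4.90000e-03,
        2.70000e-03,  3.90000e-03]), 'ee_pos': array([0.5541, 0.2177, 0.1994]), 'ee_rot': array([1.000e-04, 9.289e-01, 3.704e-01, 1.000e-04]), 'ft_force': array([ 0.5931, -0.686 , -2.2428]), 'moment': array([0.0011, 0.0039, 0.0468]), 'gripper_width': np.float64(0.0232)}
yaw 0.7588023061954735
```

View pics/w5.png

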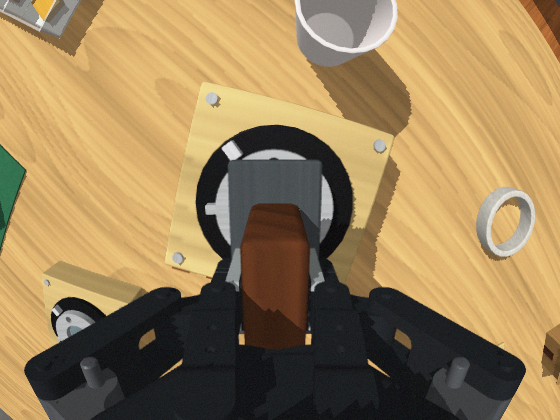

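The spanner hangs straight over the ring. The plate's far edge runs from (229,161) to (321,161), and the far hole is just visible at (275,160). I'll check the in-hand offset from that edge.

```bash
python3 - <<'E'
from h import *
f=np.load('w5.npz');g=cv2.cvtColor(f['im'],cv2.COLOR_RGB2GRAY).astype(int)
for u in(240,255,290,310): print(u,g[154:166,u])
for v in(175,190): print(v,g[v,224:234],g[v,316:326])
y=.7588;T=np.array([[np.cos(y),np.sin(y)],[-np.sin(y),np.cos(y)]])
p=wray(f,[(229,160),(275,160),(321.5,160),(228.5,185),(321.5,185)],.1708)-[.5541,.2177]
print((p@T.T*1000).round(1))
E
```

```text
240 [202 182 102  26  20  39  69  78  80  80  79  77]
255 [197 195 194 190 193 140  71  82  85  82  83  80]
290 [198 198 198 194 199 140  66  79  84  83  83  81]
310 [31 27 31 28 26 39 66 77 85 84 85 81]
175 [ 46 120 186 175 113  81  80  78  84  85] [ 79  79  79  71  65  88 104  64  25  25]
190 [183 182 182 181 142  78  78  79  81  82] [ 83  81  82  67  59 111 189 190 189 188]
[[ 49.1  21.5]
 [ 49.   -0.5]
 [ 49.2 -22.8]
 [ 36.9  22.1]
 [ 37.  -23.1]]
```

Request:
jog_arm(motion=[{"fingers": 1.5,"dx": 0,"dy": 0.1,"dz": -2.5,"spin": 0.005},{"fingers": 1.5,"dx": 0,"dy": 0.1,"dz": -5,"spin": 0.005},{"fingers": 1.5,"dx": 0,"dy": 0.1,"dz": -6.5,"spin": 0.005},{"fingers": 1.5,"dx": 0,"dy": 0.1,"dz": -6.9,"spin": 0.005},{"fingers": 1.5,"dx": 0,"dy": 0.1,"dz": -6.9,"spin": 0.005},{"fingers": 1.5,"dx": 0,"dy": 0.1,"dz": -6.9,"spin": 0.005}])

```text
t: 10.75
ee_pos: [0.5547, 0.2194, 0.1319]
ee_rot: [0.0, 0.928, 0.373, 0.001]
ft_force: [-0.2, 0.3, -1.8]
gripper_width: 0.0233
```

Request:
jog_arm(motion=[{"fingers": 1.5,"dx": 0,"dy": 0,"dz": -0.2,"spin": 0},{"fingers": 1.5,"dx": 0,"dy": 0,"dz": -0.35,"spin": 0},{"fingers": 1.5,"dx": 0,"dy": 0,"dz": -0.5,"spin": 0},{"fingers": 1.5,"dx": 0,"dy": 0,"dz": -0.6,"spin": 0},{"fingers": 1.5,"dx": 0,"dy": 0,"dz": -0.6,"spin": 0},{"fingers": 1.5,"dx": 0,"dy": 0,"dz": -0.6,"spin": 0}])

```text
t: 11.35
ee_pos: [0.5539, 0.2192, 0.1243]
ee_rot: [0.0, 0.928, 0.373, -0.0]
ft_force: [-0.3, 0.1, -2.3]
gripper_width: 0.0229
```

Request:
jog_arm(motion=[{"fingers": 1.5,"dx": 0,"dy": 0,"dz": -0.2,"spin": 0},{"fingers": 1.5,"dx": 0,"dy": 0,"dz": -0.4,"spin": 0},{"fingers": 1.5,"dx": 0,"dy": 0,"dz": -0.6,"spin": 0},{"fingers": 1.5,"dx": 0,"dy": 0,"dz": -0.65,"spin": 0},{"fingers": 1.5,"dx": 0,"dy": 0,"dz": -0.65,"spin": 0},{"fingers": 1.5,"dx": 0,"dy": 0,"dz": -0.65,"spin": 0},{"fingers": 1.5,"dx": 0,"dy": 0,"dz": -0.65,"spin": 0}])

```text
t: 12.05
ee_pos: [0.554, 0.2192, 0.1179]
ee_rot: [0.0, 0.928, 0.373, 0.0]
ft_force: [0.2, 0.3, -2.8]
gripper_width: 0.0236
```

```bash
python3 - <<'E'
from h import *
s=get_state();print({k:np.round(v,4) for k,v in s.items() if k in('t','ee_pos','ee_rot','ft_force','moment','q')})
E
```

```text
{'t': np.float64(12.05), 'q': array([ 3.1480e-01,  3.2560e-01,  1.3539e+00, -1.0000e-04,  1.4618e+00,
        1.1208e+00]), 'ee_pos': array([0.554 , 0.2192, 0.1179]), 'ee_rot': array([0.000e+00, 9.278e-01, 3.731e-01, 1.000e-04]), 'ft_force': array([ 0.2188,  0.3334, -2.8354]), 'moment': array([-0.0218,  0.0629,  0.0411])}
```

The pins are about 8.7 mm deep with no side force. I'll turn clockwise, which is negative spin.

Request:
jog_arm(motion=[{"fingers": 1.5,"dx": 0,"dy": -0.05,"dz": 0,"spin": -0.05},{"fingers": 1.5,"dx": 0,"dy": -0.05,"dz": 0,"spin": -0.1},{"fingers": 1.5,"dx": 0,"dy": -0.05,"dz": 0,"spin": -0.15},{"fingers": 1.5,"dx": 0,"dy": -0.05,"dz": 0,"spin": -0.2},{"fingers": 1.5,"dx": 0,"dy": -0.05,"dz": 0,"spin": -0.25},{"fingers": 1.5,"dx": 0,"dy": -0.05,"dz": 0,"spin": -0.3},{"fingers": 1.5,"dx": 0,"dy": -0.05,"dz": 0,"spin": -0.35},{"fingers": 1.5,"dx": 0,"dy": -0.05,"dz": 0,"spin": -0.4},{"fingers": 1.5,"dx": 0,"dy": -0.05,"dz": 0,"spin": -0.45},{"fingers": 1.5,"dx": 0,"dy": -0.05,"dz": 0,"spin": -0.5}])

```text
t: 13.05
ee_pos: [0.5541, 0.2185, 0.118]
ee_rot: [0.0, 0.991, 0.131, 0.0]
ft_force: [0.1, -0.3, -2.8]
gripper_width: 0.0234
```

```bash
cat > st.py <<'E'
from h import *
s=get_state();print({k:np.round(v,4) for k,v in s.items() if k in('t','ee_pos','ft_force','moment','gripper_width')})
q=s['ee_rot'];print('yaw',2*np.arctan2(q[2],q[1]))
E
python3 st.py
```

```text
{'t': np.float64(13.05), 'ee_pos': array([0.5541, 0.2185, 0.118 ]), 'ft_force': array([ 0.0778, -0.3438, -2.8176]), 'moment': array([-0.1845, -0.1204,  0.2171]), 'gripper_width': np.float64(0.0234)}
yaw 0.26303015400477636
```

Request:
jog_arm(motion=[{"fingers": 1.5,"dx": 0,"dy": 0,"dz": 0,"spin": -0.05},{"fingers": 1.5,"dx": 0,"dy": 0,"dz": 0,"spin": -0.1},{"fingers": 1.5,"dx": 0,"dy": 0,"dz": 0,"spin": -0.15},{"fingers": 1.5,"dx": 0,"dy": 0,"dz": 0,"spin": -0.2},{"fingers": 1.5,"dx": 0,"dy": 0,"dz": 0,"spin": -0.25}])

```text
t: 13.55
ee_pos: [0.5541, 0.2185, 0.1179]
ee_rot: [0.0, 1.0, 0.006, 0.0]
ft_force: [0.5, -1.2, -2.0]
gripper_width: 0.0232
```

```bash
python3 st.py
```

```text
{'t': np.float64(13.55), 'ee_pos': array([0.5541, 0.2185, 0.1179]), 'ft_force': array([ 0.4676, -1.2409, -2.0159]), 'moment': array([-0.1993, -0.0665,  0.1983]), 'gripper_width': np.float64(0.0232)}
yaw 0.01299320652029617
```

Request:
jog_arm(motion=[{"fingers": 1.5,"dx": 0,"dy": 0,"dz": 0,"spin": -0.04},{"fingers": 1.5,"dx": 0,"dy": 0,"dz": 0,"spin": -0.08}])

```text
t: 13.75
ee_pos: [0.5541, 0.2185, 0.118]
ee_rot: [0.0, 0.999, -0.033, 0.0]
ft_force: [0.2, -1.4, -2.3]
gripper_width: 0.023
```

```bash
python3 st.py
```

```text
{'t': np.float64(13.75), 'ee_pos': array([0.5541, 0.2185, 0.118 ]), 'ft_force': array([ 0.221 , -1.3827, -2.2859]), 'moment': array([-0.1568, -0.1012,  0.1896]), 'gripper_width': np.float64(0.023)}
yaw -0.06663798254833839
```

Request:
jog_arm(motion=[{"fingers": 1.5,"dx": 0,"dy": 0,"dz": 0,"spin": -0.03},{"fingers": 1.5,"dx": 0,"dy": 0,"dz": 0,"spin": -0.06}])

```text
t: 13.95
ee_pos: [0.5544, 0.2185, 0.118]
ee_rot: [0.0, 0.998, -0.062, 0.001]
ft_force: [2.3, -3.2, -2.1]
gripper_width: 0.0232
```

```bash
python3 st.py
```

```text
{'t': np.float64(13.95), 'ee_pos': array([0.5544, 0.2185, 0.118 ]), 'ft_force': array([ 2.3398, -3.2475, -2.0816]), 'moment': array([-0.5423, -0.3866,  2.2764]), 'gripper_width': np.float64(0.0232)}
yaw -0.12429686923402461
```

Request:
jog_arm(motion=[{"fingers": 1.5,"dx": 0,"dy": 0,"dz": 0,"spin": -0.03},{"fingers": 1.5,"dx": 0,"dy": 0,"dz": 0,"spin": -0.05}])

```text
t: 14.15
ee_pos: [0.554, 0.2185, 0.118]
ee_rot: [0.0, 0.996, -0.088, 0.0]
ft_force: [2.7, -3.8, -2.1]
gripper_width: 0.0234
```

```bash
python3 st.py
```

```text
{'t': np.float64(14.15), 'ee_pos': array([0.554 , 0.2185, 0.118 ]), 'ft_force': array([ 2.667 , -3.8237, -2.0858]), 'moment': array([-0.5929, -0.0242,  2.1999]), 'gripper_width': np.float64(0.0234)}
yaw -0.1756737866821354
```

The moment jumped from 0.2 to 2.2 N m and levelled off, so the ring is against its stop. I'll hold briefly, back off to unload, and lift.

Request:
jog_arm(motion=[{"fingers": 1.5,"dx": 0,"dy": 0,"dz": 0,"spin": 0},{"fingers": 1.5,"dx": 0,"dy": 0,"dz": 0,"spin": 0},{"fingers": 1.5,"dx": 0,"dy": 0,"dz": 0,"spin": 0.02},{"fingers": 1.5,"dx": 0,"dy": 0,"dz": 0,"spin": 0.04},{"fingers": 1.5,"dx": 0,"dy": 0,"dz": 0,"spin": 0.06},{"fingers": 1.5,"dx": 0,"dy": 0,"dz": 0,"spin": 0.06}])

```text
t: 14.75
ee_pos: [0.5538, 0.2189, 0.1177]
ee_rot: [-0.0, 0.998, -0.058, -0.0]
ft_force: [0.0, -1.1, -2.7]
gripper_width: 0.0231
```

```bash
python3 st.py
```

```text
{'t': np.float64(14.75), 'ee_pos': array([0.5538, 0.2189, 0.1177]), 'ft_force': array([ 0.0495, -1.118 , -2.7225]), 'moment': array([-0.241 , -0.0947,  0.053 ]), 'gripper_width': np.float64(0.0231)}
yaw -0.11568282441790557
```

Unloaded. Now I'll lift the spanner out.

Request:
jog_arm(motion=[{"fingers": 1.5,"dx": 0,"dy": 0,"dz": 0.4,"spin": 0},{"fingers": 1.5,"dx": 0,"dy": 0,"dz": 0.8,"spin": 0},{"fingers": 1.5,"dx": 0,"dy": 0,"dz": 1.2,"spin": 0},{"fingers": 1.5,"dx": 0,"dy": 0,"dz": 2,"spin": 0},{"fingers": 1.5,"dx": 0,"dy": 0,"dz": 4,"spin": 0},{"fingers": 1.5,"dx": 0,"dy": 0,"dz": 6,"spin": 0},{"fingers": 1.5,"dx": 0,"dy": 0,"dz": 8,"spin": 0},{"fingers": 1.5,"dx": 0,"dy": 0,"dz": 8.2,"spin": 0},{"fingers": 1.5,"dx": 0,"dy": 0,"dz": 8.2,"spin": 0}])

```text
t: 15.65
ee_pos: [0.5541, 0.2188, 0.2003]
ee_rot: [-0.0, 0.998, -0.058, 0.001]
ft_force: [0.3, -0.3, -4.9]
gripper_width: 0.0237
```

```bash
python3 st.py;  python3 - <<'E'
from h import *
cp=camera_params('wrist');im,d=capture('wrist');save('w6',im);np.savez('w6',im=im,d=d,**{k:cp[k] for k in('intrinsics','R','t')})
im,d=capture('top');np.savez('top1',im=im,d=d)
b=cv2.resize(im[160:250,150:245],None,fx=4,fy=4,interpolation=cv2.INTER_CUBIC)
w=f=np.load('w6.npz')['im'][60:420,80:480]
save('v6',np.hstack([w,b]))
E
```

```text
{'t': np.float64(15.65), 'ee_pos': array([0.5541, 0.2188, 0.2003]), 'ft_force': array([ 0.3403, -0.2985, -4.893 ]), 'moment': array([-0.0132,  0.0177, -0.0254]), 'gripper_width': np.float64(0.0237)}
yaw -0.11520317119060414
```

View pics/v6.png

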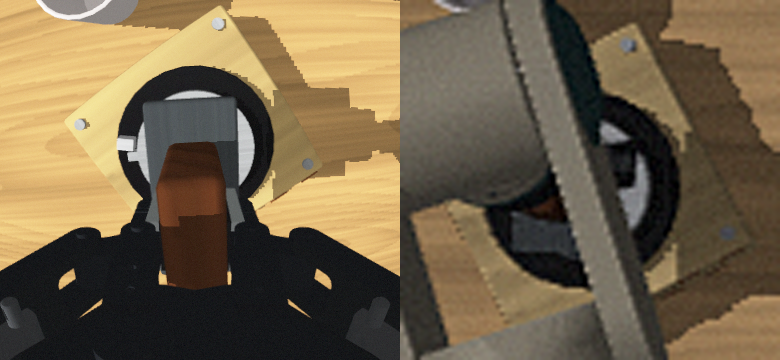

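The picture shows the tab at (135,155) up against the lug at (127,143), so the ring is home. The spanner has turned about +0.04 rad in the grip, and I'll correct for that while carrying it back.

Request:
jog_arm(motion=[{"fingers": 1.5,"dx": 0,"dy": -2,"dz": 0,"spin": -0.04},{"fingers": 1.5,"dx": 0,"dy": -6,"dz": 0,"spin": -0.08},{"fingers": 1.5,"dx": 0,"dy": -10,"dz": 0,"spin": -0.12},{"fingers": 1.5,"dx": 0,"dy": -14,"dz": 0,"spin": -0.16},{"fingers": 1.5,"dx": 0,"dy": -18,"dz": 0,"spin": -0.2},{"fingers": 1.5,"dx": 0,"dy": -22,"dz": 0,"spin": -0.24},{"fingers": 1.5,"dx": 0,"dy": -26,"dz": 0,"spin": -0.28},{"fingers": 1.5,"dx": 0,"dy": -30,"dz": 0,"spin": -0.32},{"fingers": 1.5,"dx": 0,"dy": -34,"dz": 0,"spin": -0.36},{"fingers": 1.5,"dx": 0.1,"dy": -38,"dz": 0,"spin": -0.36}])

```text
t: 16.75
ee_pos: [0.5542, -0.1628, 0.1984]
ee_rot: [-0.0, 0.972, -0.236, -0.001]
ft_force: [1.2, 0.8, -2.2]
gripper_width: 0.0232
```

Request:
jog_arm(motion=[{"fingers": 1.5,"dx": 0,"dy": -3,"dz": 0,"spin": 0},{"fingers": 1.5,"dx": 0,"dy": -5.6,"dz": 0,"spin": 0},{"fingers": 1.5,"dx": 0,"dy": -5.6,"dz": 0,"spin": 0},{"fingers": 1.5,"dx": 0,"dy": -5.6,"dz": 0,"spin": 0},{"fingers": 1.5,"dx": 0,"dy": -5.6,"dz": 0,"spin": 0}])

```text
t: 17.25
ee_pos: [0.5549, -0.2164, 0.1991]
ee_rot: [-0.0, 0.972, -0.235, -0.001]
ft_force: [0.2, 0.2, -3.0]
gripper_width: 0.0235
```

```bash
python3 st.py
```

```text
{'t': np.float64(17.25), 'ee_pos': array([ 0.5549, -0.2164,  0.1991]), 'ft_force': array([ 0.2045,  0.2494, -3.0385]), 'moment': array([-0.0045,  0.0023, -0.0117]), 'gripper_width': np.float64(0.0235)}
yaw -0.47441454313495224
```

Request:
jog_arm(motion=[{"fingers": 1.5,"dx": 0.05,"dy": -0.05,"dz": -4,"spin": 0},{"fingers": 1.5,"dx": 0.05,"dy": -0.05,"dz": -8,"spin": 0},{"fingers": 1.5,"dx": 0.05,"dy": -0.05,"dz": -10,"spin": 0},{"fingers": 1.5,"dx": 0.05,"dy": -0.05,"dz": -11,"spin": 0},{"fingers": 1.5,"dx": 0.05,"dy": -0.05,"dz": -12,"spin": 0},{"fingers": 1.5,"dx": 0.05,"dy": -0.05,"dz": -12.6,"spin": 0},{"fingers": 1.5,"dx": 0.05,"dy": -0.05,"dz": -13,"spin": 0},{"fingers": 1.5,"dx": 0.05,"dy": -0.05,"dz": -13.1,"spin": 0},{"fingers": 1.5,"dx": 0.05,"dy": -0.05,"dz": -13.1,"spin": 0},{"fingers": 1.5,"dx": 0.05,"dy": -0.05,"dz": -13.1,"spin": 0}])

```text
t: 18.25
ee_pos: [0.5558, -0.218, 0.0695]
ee_rot: [0.0, 0.972, -0.235, 0.001]
ft_force: [-1.1, -0.1, -3.4]
gripper_width: 0.0233
```

```bash
python3 st.py
```

```text
{'t': np.float64(18.25), 'ee_pos': array([ 0.5558, -0.218 ,  0.0695]), 'ft_force': array([-1.0925, -0.0776, -3.4009]), 'moment': array([ 0.0227, -0.051 , -0.0099]), 'gripper_width': np.float64(0.0233)}
yaw -0.475269903462768
```

Request:
jog_arm(motion=[{"fingers": 1.5,"dx": 0,"dy": 0,"dz": -0.1,"spin": 0},{"fingers": 1.5,"dx": 0,"dy": 0,"dz": -0.16,"spin": 0},{"fingers": 1.5,"dx": 0,"dy": 0,"dz": -0.16,"spin": 0},{"fingers": 1.5,"dx": 0,"dy": 0,"dz": -0.16,"spin": 0}])

```text
t: 18.65
ee_pos: [0.5556, -0.218, 0.0677]
ee_rot: [0.0, 0.972, -0.235, 0.0]
ft_force: [-0.1, -0.4, 0.7]
gripper_width: 0.0233
```

Request:
jog_arm(motion=[{"fingers": 2.6,"dx": 0,"dy": 0,"dz": 0,"spin": 0},{"fingers": 3.0,"dx": 0,"dy": 0,"dz": 0,"spin": 0},{"fingers": 4.0,"dx": 0,"dy": 0,"dz": 0,"spin": 0},{"fingers": 5.5,"dx": 0,"dy": 0,"dz": 0,"spin": 0},{"fingers": 7,"dx": 0,"dy": 0,"dz": 0,"spin": 0},{"fingers": 8,"dx": 0,"dy": 0,"dz": 0,"spin": 0},{"fingers": 8,"dx": 0,"dy": 0,"dz": 0,"spin": 0},{"fingers": 8,"dx": 0,"dy": 0,"dz": 0,"spin": 0}])

```text
t: 19.45
ee_pos: [0.5555, -0.2178, 0.0673]
ee_rot: [0.0, 0.972, -0.235, 0.0]
ft_force: [0.1, -0.7, -0.8]
gripper_width: 0.08
```

The spanner has landed and is released. I'll go straight up, then back to a viewing position.

Request:
jog_arm(motion=[{"fingers": 8,"dx": 0,"dy": 0,"dz": 2,"spin": 0},{"fingers": 8,"dx": 0,"dy": 0,"dz": 5,"spin": 0},{"fingers": 8,"dx": 0,"dy": 0,"dz": 9,"spin": 0},{"fingers": 8,"dx": 0,"dy": 0,"dz": 13,"spin": 0},{"fingers": 8,"dx": -1,"dy": 0,"dz": 17,"spin": 0},{"fingers": 8,"dx": -2,"dy": 0,"dz": 18,"spin": 0},{"fingers": 8,"dx": -2,"dy": 0,"dz": 18,"spin": 0},{"fingers": 8,"dx": -2,"dy": 0,"dz": 18,"spin": 0},{"fingers": 8,"dx": -2,"dy": 0,"dz": 18,"spin": 0}])

```text
t: 20.35
ee_pos: [0.5351, -0.2175, 0.2448]
ee_rot: [-0.0, 0.972, -0.235, -0.002]
ft_force: [-0.5, 0.2, -0.1]
gripper_width: 0.0799
```

```bash
python3 st.py; python3 - <<'E'
from h import *
cp=camera_params('wrist');im,d=capture('wrist');np.savez('w7',im=im,d=d,**{k:cp[k] for k in('intrinsics','R','t')})
f=np.load('w7.npz');P=wcloud(f,d);z=P[...,2];w=np.zeros(d.shape,bool);w[100:235,220:320]=1
for n,m,h in(('top',w&(z>.09),.094),('plate',w&(z>.0365)&(d>0),.039)):
    ys,xs=np.nonzero(m);p=wray(f,np.c_[xs,ys],h);print(n,cv2.minAreaRect((p*1000).astype(np.float32)),np.median(z[m]))
im,d=capture('top')
Q=cloud(camera_params('top'),d);Q0=cloud(camera_params('top'),np.load('top0.npz')['d'])
for n,(a,b,c,e,l,h) in dict(cup=(145,195,125,175,.09,.11),tape=(255,305,125,170,.015,.03),house=(375,430,120,175,.02,.12)).items():
    for X in(Q0,Q):
        s=X[c:e,a:b];k=(s[...,2]>l)&(s[...,2]<h);print(n,s[k][:,:2].mean(0).round(4),k.sum())
b=cv2.resize(im[160:250,150:245],None,fx=4,fy=4,interpolation=cv2.INTER_CUBIC)
save('v7',np.hstack([f['im'][60:420,80:480],b]))
E
```

```text
{'t': np.float64(20.35), 'ee_pos': array([ 0.5351, -0.2175,  0.2448]), 'ft_force': array([-0.51  ,  0.1654, -0.0719]), 'moment': array([-0.029 ,  0.0353, -0.0085]), 'gripper_width': np.float64(0.0799)}
yaw -0.4751179582517333
top ((564.0872192382812, -225.85147094726562), (84.8525390625, 113.14732360839844), 62.06793212890625) 0.09385117788615996
plate ((555.0517578125, -217.58407592773438), (46.25848388671875, 99.90249633789062), 58.53501510620117) 0.040059915517920396
cup [0.7039 0.2907] 186
cup [0.7045 0.291 ] 179
tape [ 0.7251 -0.0075] 263
tape [ 0.724  -0.0079] 263
house [ 0.7095 -0.3306] 1047
house [ 0.7096 -0.3305] 1040
```

View pics/v7.png

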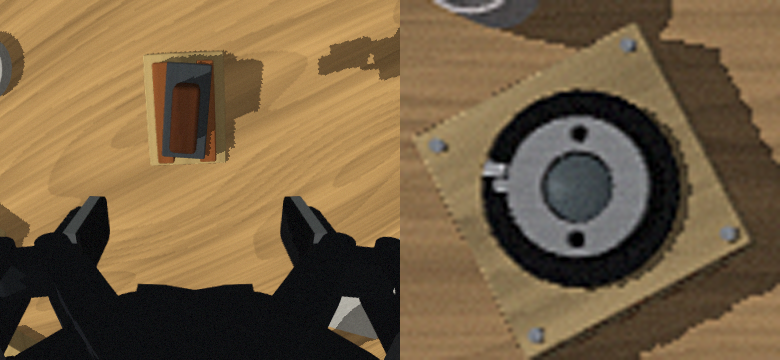

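The left half shows the spanner flat on both rails, turned about 0.11 rad from the slot (limit 0.4) and 3 mm from the centre. The right half shows the ring's tab at (501,185) touching the lug at (495,170), with the holes at (580,133) and (577,239). The cup, tape and house have not moved. I'll hand the job in.

```bash
python3 -c "
from workcell import *
print(close_job())"
```

```text
the job is handed in; nothing more can be done
None
```

The ring is turned home and the spanner is back on its cradle. I handed the job in after about 20 s of robot time; the hand-in gave no verdict.

- **Insertion:** both pins went into the ring's holes, about 8.7 mm deep by the arm's height, with no noticeable contact force.
- **Turning:** I turned the spanner clockwise until the moment rose from 0.2 to 2.2 N m. The last picture shows the tab against the lug, with the ring turned about 0.79 rad.
- **Return:** the plate top measures 40 mm above the table, against 39 mm expected when it lies on the rails. The spanner is about 3 mm from the cradle's centre.
- **Other things:** the cup, tape and house are within about 1 mm of where they started. The gripper is open and clear.

**One miss:** the spanner turned slightly in the grip at the stop, and I read that twist the wrong way when correcting for it. It therefore lies about 0.11 rad off the slot's direction, not straight as I found it, but inside the 0.4 rad limit.

One final check also failed: the handle-top fit came out far too large, so I relied on the plate fit and the picture.

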